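# Open a tight-lidded vial tin in the hold-down bracket

### The arm

A 6-joint arm with a two-finger parallel gripper is mounted at the origin on the work surface. World frame = base frame: x ahead of the robot, y to its left, z up, the work surface at z = 0. Lengths are in mm, angles in degrees, forces in N, time in s.
With the tool pointing down it reaches from about 325 to 900 mm from the base axis. Payload 6.1 kg.
Tool frame: the origin (TCP) lies at the very end of the fingers, on their centre line; the grasp point (between the pads) lies 19 mm behind it (manip.grip_point_offset is the distance from the TCP to the grasp point, in mm); y points along the fingers, x is the direction in which the jaws open and shut, and the axes are right-handed (so a half turn about y gives the same grasp; the last joint's range is limited). The gripper opens to 85 mm and grips with 20 to 120 N. Pads are 22 mm wide; open, the fingers measure 114 mm over their backs; the gripper's body (76 mm by 85 mm) begins 54 mm behind the grasp point. The pads swing forward as they close: fully open they stand 13 mm farther back than shut.
Start: joints at [68.176, 12.628, 87.462, -0, 79.91, -7.225], TCP at [157.531, 604.814, 231.3] pointing down, gripper open.
Joint ranges: [-170.65, 170.65], [-52.31, 119.04], [5.05, 147.46], [-71.25, 251.25], [11.57, 151.72], [-153.62, 153.62]. Speed limits (degrees/s): [147.25, 147.25, 172.46, 180, 180, 180].

### API

Orientations are given as [roll, pitch, yaw] about the fixed x, y, z axes, in that order (R = Rz(yaw) Ry(pitch) Rx(roll)).
In Python, from rig import manip gives the robot as it stands.
- The arm moves only by the shell command python3 -m crank 'ROWS'. ROWS is JSON, a list of rows, each a list of 3 entries, a list of its own where there are three numbers: the turn, a rotation vector about the tool's x, y, z in rad, then the shift along the tool's x, y, z in mm, then the closure, from -1 (fully open) to 1 (shut). A call has 1 to 12 rows; each row is the pose to reach, as a shift and turn from the pose commanded when the call began, along the tool's axes at that moment; what a row does not reach only later rows make up. A row lasts 1/12 s, in which the tool goes at most 41.7 mm and 7.16 degrees, less where a joint would pass 70% of its speed; a pose out of reach is approached as far as the arm can. A call with a gripper value outside its range is refused whole. The fingers move at their own pace and stop on an object; the grip force is fixed at half the most. Time passes only in rows, so rows that repeat a pose let the fingers close. It gives the time, the measured TCP pose, the force and the opening at its end, in the units of the state.
- manip.observe(): the state, without advancing time (a new reading comes with each control period).
- manip.camera(name): name is "scene" or "side" or "wrist"; returns a dict with "pixels" (420x560x3 uint8, red, green, blue), "depth" (420x560 float32, mm along the optical axis (not along the pixel's ray), 0 where there is no reading), "mtx" (3x3 intrinsics, pixels), "world_from_camera" (4x4, takes a point from camera to world coordinates); the wrist camera has in their place "T_tool_cam" (4x4, takes a point from camera to tool coordinates, whose origin is the TCP and whose axes are the tool frame's). Camera axes: x right, y up, looking along -z (the intrinsics and any distortion apply to the point x, -y, -z); pixel columns grow to the right and rows downward; lengths in mm; the calibration is good to about 2 mm. The wrist camera is an equidistant fisheye: a pixel r from the principal point sees the ray r / f radians off the axis. A picture is of the moment at which its call begins: read the wrist's pose just before it.
- manip.sign_off(): hands the job in, once; it reports no verdict.
The state is a dict: "time": time; "q": joint angles; "qd": joint speeds; "joint_torque": joint torques, N m; "eef_pos": TCP position; "ee_rot": TCP orientation; "wrist_force": force on the tool from outside, world axes, zero at the start; "torque": the same for the moment, N m; "finger_gap": finger opening in mm.
Only numpy, scipy, OpenCV 4.12 (cv2) and the standard library are available. Lean on these libraries where they do the work, as an engineer would, in place of code of your own. Each camera call takes 0.05 s, during which the arm holds its last target.

### The job

Open the red-lidded vial tin on the dispensing desk: slide its foot lengthwise into the yellow hold-down bracket, with its lid still fully on, until it meets the stop, then draw the tight lid straight up and off and stand it, right way up and flat, in the white tray. Leave the open tin fully home in the bracket, keep tin and lid upright throughout, and leave the green-lidded tin and everything else on the desk where it is.

Things in the scene. Friction and masses are not known exactly. Their poses are not given: they have to be found in the camera images.
- tin_mid (a point): Middle of the base of the red-lidded tin (loose, about 0.3 kg, varies): on its upright axis, 46 mm above the foot's underside. x along the length, z up; the tin is alike either way round. Foot: flat steel plate 130 (x) x 86 (y) x 6 mm. Body: open aluminium box 100 x 50 mm, its rim 92 mm above the underside, amber vials fixed inside.
- tin_base: The same base, origin at the centre of the foot's underside. Two sprung pads on its long sides, 76 mm up, grip the lid: drawing it takes about 10 to 15 N over the first 45 mm. So lifting by the lid carries the whole tin with it (safe for carrying) unless the foot is held down.
- lid_mid (a point): Middle of the loose red lid (0.1 kg), on its upright axis, 48 mm above its lower edge. Lid 110 (x) x 60 (y) mm, 64 mm tall, walls 3 mm, plus a white bar handle on top 70 mm long (x), 24 wide (y), 32 tall. The flat top is 16 mm above this point, the handle's top 48 mm. Fully on, the point is 34 mm above tin_mid, 80 mm above the desk. z up.
- tin_lid: The same lid, origin at the centre of its open lower edge (32 mm above the desk when fully on). 60 mm deep inside: free of the tin once raised 60 mm.
- bracket: Yellow hold-down bracket with steel lips, screwed to the desk, on the left or right; mouth roughly towards the robot. Origin: on the desk where the middle of the tin's foot rests when fully home. x points inward from mouth to stop; the tin goes in lengthwise along +x, either way round. Overall 168 x 136 mm, 22 mm tall.
- bracket_mouth (a point): Middle of the bracket's mouth, on the desk, 90 mm before its origin (x = -90 mm); same axes. The mouth narrows from about 119 mm to the channel, 92 mm wide from x = -60 mm to the stop face at x = +65 mm. Lips along both sides: underside 12 mm, top 18 mm above the desk, 68 mm apart; the foot enters only by the mouth and cannot rise more than 6 mm.
- tray: Shallow white tray fixed to the desk, 170 (x) x 140 (y) x 18 mm, walls and floor 4 mm. Origin at the centre of its underside. Place (left or right), position and yaw vary.
- green_tin: Other tin with a green lid, one solid piece here, same outer size as the red one closed (foot 130 x 86 mm, 128 mm tall); loose; to be left alone. Origin at the centre of its underside, x along its length. It and the red tin may be in either place.
- spray: White and blue spray bottle, loose, standing; diameter 57 mm, 215 mm tall. Origin at the centre of its underside.
- saline: Clear saline bottle with blue cap, loose, standing; diameter 56 mm, 205 mm tall. Origin at the centre of its underside.
- pill_jar: Amber pill jar, loose, standing; diameter 44 mm, 85 mm tall. Origin at the centre of its underside.
- pen_pot: Black pen pot with pens, loose, standing; diameter 48 mm, 131 mm tall to the pens' ends. Origin at the centre of its underside.
- carton: White medicine carton with blue band, loose, 90 (x) x 44 (y) x 45 mm. Origin at the centre of its underside.
There are look-alikes about, which are no part of the job. What is shaped like the tray but purple is not meant.

How it is judged:
By the outcome, as a careful person would: the job done as asked, in the order asked, and still so for the second after the job is handed in, with the robot touching nothing.
It also fails if it takes over 72 s, if anything falls off the work surface, if the arm or the gripper's body presses on something with over 40 N, if the wrist force passes 120 N, or if a joint passes its speed limit or range.

## Working session

There is one attempt and no reset: what is moved stays moved. The work goes in short steps, Python scripts to look and compute and a shell command to move; the robot and the scene stay as the last step left them, time stands still between calls to the robot, and variables do not carry over. Pictures are saved under pics/ and viewed, and the job is handed in when it is done.

```bash
mkdir -p pics; ls; cat > h.py <<'E'
import numpy as np, cv2
from rig import manip
def snap(n,f):
    c=manip.camera(n); cv2.imwrite(f,c["pixels"][:,:,::-1]); return c
def pts(c):
    d=c["depth"]; K=c["mtx"]; v,u=np.mgrid[0:d.shape[0],0:d.shape[1]]
    x=(u-K[0,2])/K[0,0]*d; y=(v-K[1,2])/K[1,1]*d
    P=np.stack([x,-y,-d,np.ones_like(d)],-1)@c["world_from_camera"].T
    return P[...,:3]
E
python3 - <<'E'
from h import *
import pickle
for n in("scene","side"):
    c=snap(n,f"pics/{n}0.png"); pickle.dump(c,open(n+"0.pkl","wb")); print(c["mtx"],c["world_from_camera"].round(2), c.keys())
print(manip.observe())
E
```

```text
pics
[[393.8737552    0.         278.83725367]
 [  0.         393.8737552  212.38114723]
 [  0.           0.           1.        ]] [[ 6.20000e-01 -4.70000e-01  6.30000e-01  1.02019e+03]
 [ 7.90000e-01  3.80000e-01 -4.90000e-01 -3.86560e+02]
 [-0.00000e+00  8.00000e-01  6.00000e-01  5.45490e+02]
 [ 0.00000e+00  0.00000e+00  0.00000e+00  1.00000e+00]] dict_keys(['pixels', 'depth', 'mtx', 'world_from_camera'])
[[395.39791375   0.         284.73908847]
 [  0.         395.39791375 208.56154364]
 [  0.           0.           1.        ]] [[ 9.1000e-01  2.3000e-01 -3.4000e-01  2.0509e+02]
 [-4.1000e-01  5.4000e-01 -7.4000e-01 -6.7260e+02]
 [ 1.0000e-02  8.1000e-01  5.8000e-01  6.1201e+02]
 [ 0.0000e+00  0.0000e+00  0.0000e+00  1.0000e+00]] dict_keys(['pixels', 'depth', 'mtx', 'world_from_camera'])
{'time': 0.1, 'q': array([ 6.81753852e+01,  1.26725258e+01,  8.75198598e+01, -1.77812111e-03,
        7.99099537e+01, -7.22570225e+00]), 'qd': array([ 0.1413881 , -0.11317024, -0.06296938,  0.01890373,  0.13556194,
       -0.01114917]), 'joint_torque': array([ 2.93759535e-03, -4.98240602e+01, -3.90551698e+01, -3.84010673e-05,
        5.60123561e-03,  2.31664740e-05]), 'eef_pos': array([157.34661414, 604.30046478, 230.28313823]), 'ee_rot': array([-89.98886409,   0.10174668,  75.40141041]), 'wrist_force': array([-0.15465204,  1.04748709,  0.24032646]), 'torque': array([-0.02028111,  0.01937119,  0.00882377]), 'finger_gap': 85.28729366980446}
```

View pics/scene0.png

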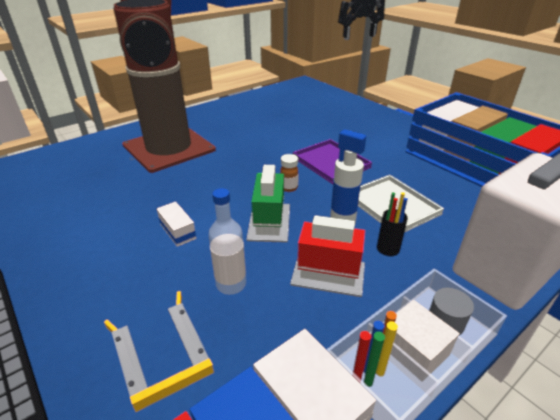

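View pics/side0.png

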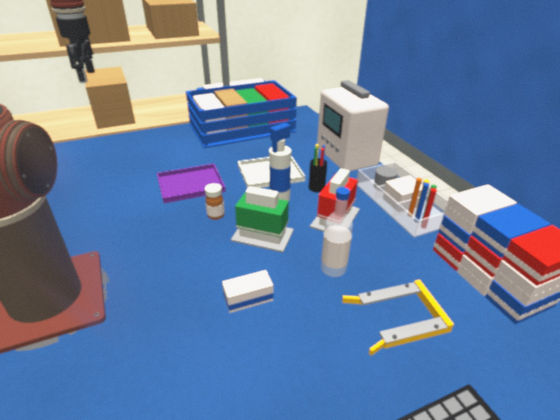

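The scene view shows the red-lidded tin at (332,250) and the green tin at (268,200). The bracket is at (160,350), with its mouth towards the robot. The white tray is at (397,202), and the purple look-alike is at (332,158). Next I'll measure them.

```bash
python3 - <<'E'
from h import *
import pickle
def rect(name,p):
    p=np.float32(p[:,:2]); r=cv2.minAreaRect(p); print(name,len(p),"c",np.round(r[0],1),"sz",np.round(r[1],1),"ang",round(r[2],1))
for n in("scene","side"):
    c=pickle.load(open(n+"0.pkl","rb")); P=pts(c); hsv=cv2.cvtColor(c["pixels"],cv2.COLOR_RGB2HSV); H,S,V=[hsv[...,i].astype(int) for i in range(3)]
    ok=(c["depth"]>0)
    X,Y,Z=P[...,0],P[...,1],P[...,2]
    ws=ok&(X>250)&(X<900)&(abs(Y)<500)
    print("==",n)
    tbl=ws&(H>100)&(H<118)&(S>150)&(abs(Z)<15); print("tbl z",np.median(Z[tbl]))
    def comps(m,mn=40):
        k,l,s,ct=cv2.connectedComponentsWithStats(m.astype(np.uint8)); return [(l==i,ct[i].round()) for i in range(1,k) if s[i,4]>mn]
    for nm,m in dict(red=((H<8)|(H>172))&(S>150)&ws&(Z>88)&(Z<102), green=(H>50)&(H<85)&(S>120)&ws&(Z>88)&(Z<102),
      yellow=(H>18)&(H<32)&(S>150)&ws&(Z<40), white=(S<60)&(V>120)&ws&(Z<30)&(Z>1), hand=(S<60)&(V>120)&ws&(Z>122)&(Z<134),foot=(S<60)&(V>90)&ws&(Z>2)&(Z<12),tall=ws&(Z>35)).items():
        for mm,ct in comps(m): 
            print(nm,"px",ct,"z",P[mm][:,2].min().round(),np.median(P[mm][:,2]).round(1),P[mm][:,2].max().round(),end=" "); rect("",P[mm])
E
```

```text
== scene
tbl z -0.9317810979142109
red px [332. 242.] z 88.0 95.1 100.0  977 c [663.4   9.3] sz [109.1  61.5] ang 38.4
red px [363. 348.] z 88.0 95.2 102.0  59 c [ 849.  -114.7] sz [11.7  4.9] ang 45.3
green px [268. 192.] z 88.0 94.8 97.0  573 c [467.1  17. ] sz [ 58.8 111.3] ang 48.8
green px [376. 349.] z 88.0 95.7 102.0  59 c [ 860.  -102.4] sz [11.8  5. ] ang 35.5
yellow px [178. 298.] z 8.0 14.0 16.0  43 c [ 550.8 -242.9] sz [ 4.9 27.3] ang 63.1
yellow px [110. 325.] z 9.0 13.9 16.0  57 c [ 533.8 -357.3] sz [26.8  6.1] ang 12.4
yellow px [171. 385.] z -1.0 19.6 24.0  1271 c [ 688.7 -320.7] sz [114.6  13.8] ang 82.0
yellow px [381. 368.] z 7.0 24.2 39.0  96 c [860.  -76.7] sz [10.4  4.3] ang 29.2
white px [396. 201.] z 1.0 4.0 20.0  2108 c [596.7 292.6] sz [163.9 174. ] ang 84.5
white px [291. 184.] z 11.0 21.1 30.0  80 c [402.8 136.4] sz [33.7 10. ] ang 77.0
white px [271. 229.] z 1.0 5.4 27.0  718 c [467.2  17.2] sz [ 85.5 132.4] ang 48.2
white px [184. 233.] z 22.0 26.1 30.0  59 c [ 411.8 -158.6] sz [41.6  4. ] ang 88.1
white px [329. 281.] z 1.0 5.9 27.0  1202 c [663.9   8.5
[... 6783 characters left out ...]
sz [ 87.9 129.4] ang 49.0
foot px [471. 282.] z 2.0 7.3 12.0  122 c [ 807.4 -301. ] sz [ 7.5 78.8] ang 3.0
foot px [250. 305.] z 2.0 5.0 8.0  85 c [ 363.  -175.8] sz [ 3.5 87.3] ang 86.5
tall px [346. 127.] z 35.0 134.6 233.0  4553 c [762.2 262.8] sz [262.7 209.4] ang 15.9
tall px [269. 191.] z 35.0 96.4 217.0  3392 c [514.1  77. ] sz [223.9 110.5] ang 48.9
tall px [484. 236.] z 35.0 108.4 158.0  11889 c [ 847.6 -141.5] sz [105.6 547.9] ang 0.3
tall px [337. 217.] z 35.0 98.6 207.0  2656 c [614.4 -50.9] sz [274.   86.7] ang 54.3
tall px [213. 196.] z 35.0 65.8 88.0  403 c [380.9 139.1] sz [42.3 41.7] ang 19.9
tall px [247. 285.] z 35.0 45.3 49.0  954 c [ 364.2 -154.3] sz [47.  89.9] ang 87.1
```

```bash
python3 - <<'E'
from h import *
import pickle
c=pickle.load(open("scene0.pkl","rb")); im=c["pixels"][:,:,::-1]
crop=im[130:300,235:455]; cv2.imwrite("pics/crop1.png",cv2.resize(crop,None,fx=3.5,fy=3.5,interpolation=2))
for n in("scene","side"):
    c=pickle.load(open(n+"0.pkl","rb")); P=pts(c); hsv=cv2.cvtColor(c["pixels"],cv2.COLOR_RGB2HSV)
    m=(hsv[...,1]<60)&(hsv[...,2]>110)&(P[...,2]>1)&(P[...,2]<24)&(P[...,0]>490)&(P[...,0]<710)&(P[...,1]>195)&(P[...,1]<390)&(c["depth"]>0)
    rim=m&(P[...,2]>13); p=P[rim][:,:2]; q=P[m][:,:2]
    a=np.radians(-7); 
    for ang in (-6,-7,-8):
        a=np.radians(ang);R=np.array([[np.cos(a),np.sin(a)],[-np.sin(a),np.cos(a)]])
        for nm,s in(("rim",p),("all",q)):
            t=s@R.T; lo,hi=np.percentile(t,0.5,0),np.percentile(t,99.5,0); print(n,nm,ang,len(s),lo.round(),hi.round(),"size",(hi-lo).round(),"c",((lo+hi)/2@R).round(1))
    for nm,lo,hi,z in(("spray",(520,90),(620,190),100),("saline",(530,-200),(630,-110),100)):
        mm=(P[...,2]>60)&(P[...,2]<215)&(P[...,0]>lo[0])&(P[...,0]<hi[0])&(P[...,1]>lo[1])&(P[...,1]<hi[1]);t=P[mm][:,:2]; print(nm,t.min(0).round(),t.max(0).round(),P[mm][:,2].max().round())
E
```

```text
scene rim -6 367 [477. 272.] [648. 414.] size [171. 142.] c [595.3 282. ]
scene all -6 2173 [478. 272.] [648. 413.] size [170. 140.] c [595.8 281.8]
scene rim -7 367 [470. 281.] [642. 424.] size [172. 142.] c [595.1 282.2]
scene all -7 2173 [472. 282.] [642. 423.] size [170. 140.] c [595.6 281.9]
scene rim -8 367 [464. 291.] [636. 434.] size [172. 143.] c [595.2 282.5]
scene all -8 2173 [465. 292.] [636. 433.] size [171. 141.] c [595.5 282.3]
spray [541. 116.] [595. 173.] 215.0
saline [ 550. -177.] [ 598. -121.] 206.0
side rim -6 219 [473. 271.] [643. 417.] size [170. 146.] c [591.  283.9]
side all -6 998 [473. 271.] [643. 417.] size [170. 146.] c [590.8 283.7]
side rim -7 219 [467. 282.] [637. 427.] size [171. 145.] c [591.2 284.3]
side all -7 998 [467. 282.] [637. 426.] size [170. 145.] c [591.1 284.1]
side rim -8 219 [460. 291.] [631. 436.] size [171. 146.] c [590.9 284. ]
side all -8 998 [460. 290.] [632. 436.] size [172. 146.] c [591.  283.6]
spray [533. 117.] [589. 168.] 215.0
saline [ 535. -176.] [ 588. -129.] 207.0
```

View pics/crop1.png

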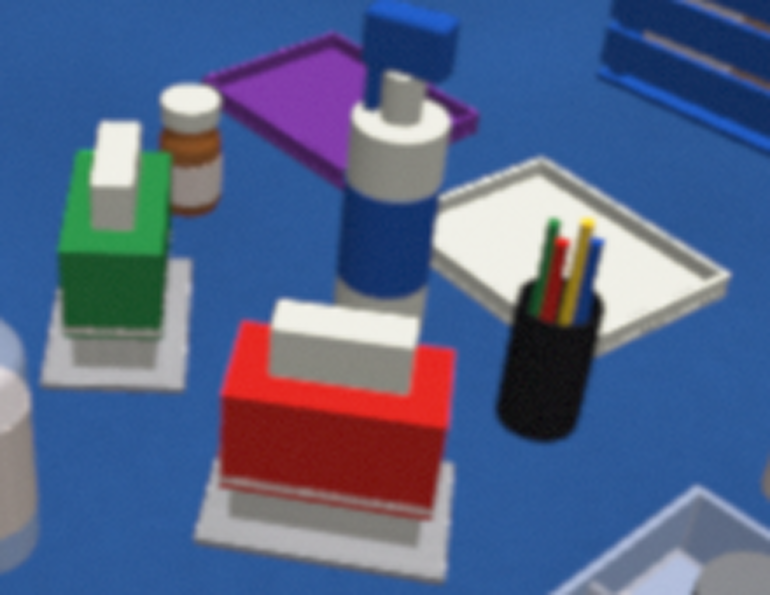

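The crop confirms both targets. The red-lidded tin, with its white handle and grey foot, is at crop (335,420). The white tray is at (580,260); the purple one is not meant. I'll start towards the red tin, raising the tool to clear the spray bottle.

```bash
cat >> h.py <<'E'
def go(x,y,z,yaw):
    s=manip.observe(); p=s["eef_pos"]; r=np.radians(s["ee_rot"]); ps=r[2]
    d=np.array([x,y,z])-p
    t=(yaw-np.degrees(ps)+180)%360-180
    print("t",round(s["time"],2),"pos",p.round(1),"rot",s["ee_rot"].round(2),"gap",round(s["finger_gap"],1),"F",s["wrist_force"].round(1))
    print("turn_y rad",round(-np.radians(t),4),"shift x,y,z",round(d[0]*np.cos(ps)+d[1]*np.sin(ps),1),round(-d[2],1),round(-d[0]*np.sin(ps)+d[1]*np.cos(ps),1),"len",np.linalg.norm(d).round())
E
python3 -m crank '[[[0,0.09,0],[-9,-5,-13],-1],[[0,0.18,0],[-28,-15,-40],-1],[[0,0.27,0],[-47,-25,-67],-1],[[0,0.37,0],[-66,-35,-94],-1],[[0,0.46,0],[-85,-40,-120],-1],[[0,0.55,0],[-105,-40,-149],-1],[[0,0.64,0],[-125,-40,-177],-1],[[0,0.73,0],[-145,-40,-206],-1],[[0,0.83,0],[-165,-40,-234],-1],[[0,0.92,0],[-185,-40,-262],-1],[[0,1.01,0],[-205,-40,-291],-1],[[0,1.1,0],[-225,-40,-319],-1]]'
python3 -c "
from h import *
go(661,9.5,250,-50.7)"
```

```text
time: 1.1
eef_pos: [410.2, 305.1, 271.0]
ee_rot: [-90.0, 0.0, 12.1]
wrist_force: [1.3, 1.0, 0.3]
finger_gap: 85.8
t 1.1 pos [410.2 305.1 271. ] rot [-9.001e+01  2.000e-02  1.212e+01] gap 85.8 F [1.3 1.  0.3]
turn_y rad 1.0965 shift x,y,z 183.2 21.0 -341.7 len 388.0
```

```bash
python3 -m crank '[[[0,0.09,0],[15,0,-29],-1],[[0,0.18,0],[31,0,-58],-1],[[0,0.27,0],[47,0,-87],-1],[[0,0.37,0],[62,0,-116],-1],[[0,0.46,0],[78,0,-145],-1],[[0,0.55,0],[94,0,-174],-1],[[0,0.64,0],[109,0,-203],-1],[[0,0.73,0],[125,0,-232],-1],[[0,0.83,0],[141,0,-262],-1],[[0,0.92,0],[157,5,-292],-1],[[0,1.01,0],[172,13,-320],-1],[[0,1.097,0],[183,21,-341],-1]]'
python3 - <<'E'
from h import *
import pickle
s=manip.observe(); c=snap("wrist","pics/w1.png"); pickle.dump((s,c),open("w1.pkl","wb")); print(c["mtx"],c["T_tool_cam"].round(2))
go(661,9.5,101,-50.7)
E
```

```text
time: 2.1
eef_pos: [662.6, 10.3, 249.6]
ee_rot: [-90.0, -0.0, -50.8]
wrist_force: [-0.4, 0.2, 0.5]
finger_gap: 85.2
[[325.1922621    0.         280.68630746]
 [  0.         325.1922621  203.31318374]
 [  0.           0.           1.        ]] [[   1.     -0.     -0.      1.51]
 [  -0.      0.27   -0.96 -143.33]
 [   0.      0.96    0.27   70.29]
 [   0.      0.      0.      1.  ]]
t 2.15 pos [663.2   7.2 246.8] rot [-9.017e+01 -2.000e-02 -5.125e+01] gap 85.2 F [-3.7 -2.1 -0.8]
turn_y rad -0.0096 shift x,y,z -3.2 145.8 -0.3 len 146.0
```

View pics/w1.png

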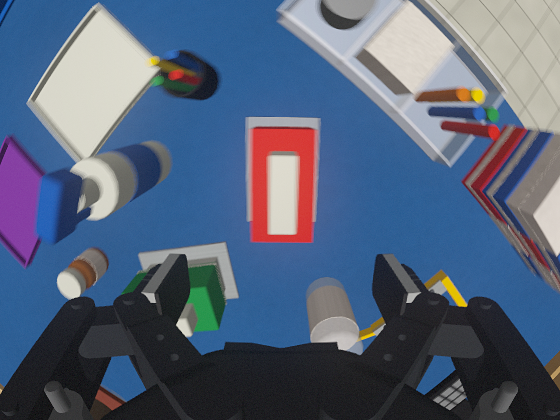

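```bash
cat >> h.py <<'E'
from scipy.spatial.transform import Rotation as Rn
def wrays(s,c,uv):
    K=c["mtx"]; uv=np.asarray(uv,float); dx=uv[:,0]-K[0,2]; dy=uv[:,1]-K[1,2]; r=np.hypot(dx,dy)+1e-9; th=r/K[0,0]
    d=np.stack([np.sin(th)*dx/r,-np.sin(th)*dy/r,-np.cos(th)],1)
    T=c["T_tool_cam"]; R=Rn.from_euler("xyz",s["ee_rot"],degrees=True).as_matrix()
    return R@T[:3,3]+s["eef_pos"], d@T[:3,:3].T@R.T
def wplane(s,c,uv,z):
    o,d=wrays(s,c,uv); return o+d*((z-o[2])/d[:,2])[:,None]
E
python3 - <<'E'
from h import *
s=manip.observe(); c=snap("wrist","pics/w2.png")
hsv=cv2.cvtColor(c["pixels"],cv2.COLOR_RGB2HSV);H,S,V=[hsv[...,i] for i in range(3)]
red=(((H<8)|(H>172))&(S>130)); red[:100]=0; red[260:]=0; red[:,:230]=0; red[:,340:]=0
hull=cv2.convexHull(np.argwhere(red)[:,::-1].astype(np.int32)); reg=np.zeros(red.shape,np.uint8); cv2.fillConvexPoly(reg,hull,1)
hd=(reg>0)&(S<60)&(V>200); hd=cv2.morphologyEx(hd.astype(np.uint8),cv2.MORPH_OPEN,np.ones((3,3)))
for nm,m,z in(("top",hd,127.5),("red",red,96)):
    cs,_=cv2.findContours(m.astype(np.uint8),0,1); cc=max(cs,key=cv2.contourArea)[:,0]; print(cc.min(0),cc.max(0))
    w=wplane(s,c,cc,z); print(nm,cv2.minAreaRect(np.float32(w[:,:2])))
go(661,9.5,101,-50.7)
E
```

```text
[263 155] [289 233]
top ((663.2181396484375, 10.274496078491211), (67.70274353027344, 21.95404815673828), 39.151424407958984)
[244 126] [309 241]
red ((664.0606079101562, 10.391845703125), (110.84137725830078, 59.76372146606445), 38.69377517700195)
t 2.2 pos [661.7   9.3 247. ] rot [-90.2    0.12 -50.83] gap 85.6 F [-0.3  2.1 -1.4]
turn_y rad -0.0023 shift x,y,z -0.6 146.0 -0.4 len 146.0
```

```bash
python3 -m crank '[[[0,0,0],[0,8,0],-1],[[0,0,0],[0,24,0],-1],[[0,0,0],[0,44,0],-1],[[0,0,0],[0,64,0],-1],[[0,0,0],[0,84,0],-1],[[0,0,0],[0,102,0],-1],[[0,0,0],[0,118,0],-1],[[0,0,0],[0,130,0],-1],[[0,0,0],[0,139,0],-1],[[0,0,0],[0,145,0],-1],[[0,0,0],[0,148,0],-1],[[0,0,0],[0,148,0],-1]]'
python3 -c "
from h import *
go(662.5,9.8,101,-50.8)"
```

```text
time: 3.2
eef_pos: [661.2, 13.1, 102.1]
ee_rot: [-90.0, 0.0, -50.4]
wrist_force: [0.7, 0.3, 0.2]
finger_gap: 85.3
t 3.2 pos [661.2  13.1 102.1] rot [-9.001e+01  1.000e-02 -5.045e+01] gap 85.3 F [0.7 0.3 0.2]
turn_y rad 0.0061 shift x,y,z 3.4 1.1 -1.1 len 4.0
```

```bash
python3 -m crank '[[[0,0,0],[0,0,0],-1],[[0,0,0],[0,0,0],-1],[[0,0,0],[0,0,0],-1]]'
python3 -c "
from h import *
go(662.5,9.8,101,-50.8)"
```

```text
time: 3.45
eef_pos: [662.0, 12.7, 103.3]
ee_rot: [-89.9, -0.1, -50.5]
wrist_force: [-0.9, 0.4, 1.8]
finger_gap: 85.1
t 3.45 pos [662.   12.7 103.3] rot [-8.993e+01 -7.000e-02 -5.048e+01] gap 85.1 F [-0.9  0.4  1.8]
turn_y rad 0.0056 shift x,y,z 2.5 2.3 -1.5 len 4.0
```

```bash
python3 -m crank '[[[0,0.005,0],[2.5,2,-1.5],-1],[[0,0.005,0],[2.5,2,-1.5],-1],[[0,0.005,0],[2.5,2,-1.5],1],[[0,0.005,0],[2.5,2,-1.5],1],[[0,0.005,0],[2.5,2,-1.5],1],[[0,0.005,0],[2.5,2,-1.5],1],[[0,0.005,0],[2.5,2,-1.5],1],[[0,0.005,0],[2.5,2,-1.5],1],[[0,0.005,0],[2.5,2,-1.5],1],[[0,0.005,0],[2.5,2,-1.5],1],[[0,0.005,0],[2.5,2,-1.5],1]]'
python3 -c "
from h import *
go(662.5,9.8,101,-50.8)"
```

```text
time: 4.37
eef_pos: [661.9, 10.0, 100.5]
ee_rot: [-90.0, -0.0, -50.8]
wrist_force: [0.6, 1.1, 0.7]
finger_gap: 23.2
t 4.37 pos [661.9  10.  100.5] rot [-8.999e+01 -1.000e-02 -5.076e+01] gap 23.2 F [0.6 1.1 0.7]
turn_y rad 0.0007 shift x,y,z 0.6 -0.5 0.3 len 1.0
```

```bash
python3 -m crank '[[[0,0,0],[0,-5,0],1],[[0,0,0],[0,-16,0],1],[[0,0,0],[0,-34,0],1],[[0,0,0],[0,-58,0],1],[[0,0,0],[0,-86,0],1],[[0,0,0],[0,-114,0],1],[[0,0,0],[0,-142,0],1],[[0,0,0],[0,-170,0],1],[[0,0,0],[0,-196,0],1],[[0,0,0],[0,-218,0],1],[[0,0,0],[0,-234,0],1],[[0,0,0],[0,-242,0],1]]'
python3 - <<'E'
from h import *
c=snap("scene","pics/s2.png")
o=np.array([616.5,-310.5]);a=np.radians(-8)
p=o-185*np.array([np.cos(a),np.sin(a)]); print(p)
go(p[0],p[1],345,-98)
E
```

```text
time: 5.37
eef_pos: [662.4, 9.8, 346.2]
ee_rot: [-89.8, -0.2, -50.8]
wrist_force: [0.3, -0.1, -3.3]
finger_gap: 23.1
[ 433.30040728 -284.75297632]
t 5.42 pos [662.6   9.8 346.7] rot [-89.79  -0.21 -50.77] gap 23.0 F [ 0.9  0.5 -3.2]
turn_y rad 0.8244 shift x,y,z 83.1 1.7 -363.9 len 373.0
```

View pics/s2.png

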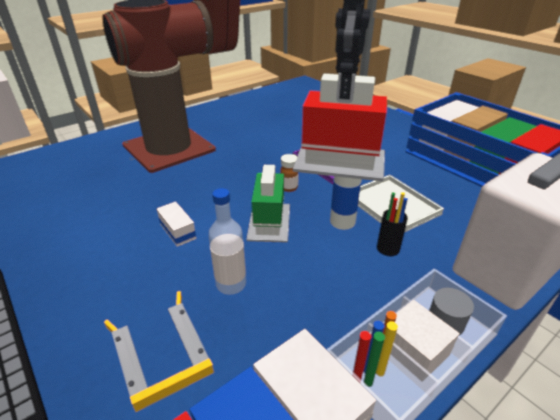

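Lift is good: the tin at (343,130) is closed and upright. Carrying it high over the bottles to a point in front of the bracket's mouth.

```bash
python3 -m crank '[[[0,0.02,0],[2,0,-8],1],[[0,0.06,0],[6,0,-25],1],[[0,0.1,0],[11,0,-47],1],[[0,0.15,0],[16,0,-70],1],[[0,0.2,0],[21,0,-93],1],[[0,0.26,0],[27,0,-116],1],[[0,0.31,0],[32,0,-139],1],[[0,0.36,0],[37,0,-162],1],[[0,0.41,0],[42,0,-185],1],[[0,0.46,0],[47,0,-208],1],[[0,0.52,0],[53,0,-231],1],[[0,0.57,0],[58,0,-254],1]]'
python3 -c "
from h import *
go(433.3,-284.8,345,-98)"
```

```text
time: 6.42
eef_pos: [499.6, -196.3, 339.9]
ee_rot: [-90.2, 0.1, -83.7]
wrist_force: [0.1, -0.1, -3.4]
finger_gap: 23.0
t 6.42 pos [ 499.6 -196.3  339.9] rot [-90.19   0.11 -83.66] gap 23.0 F [ 0.1 -0.1 -3.4]
turn_y rad 0.2503 shift x,y,z 80.6 -5.1 -75.7 len 111.0
```

```bash
python3 -m crank '[[[0,0.05,0],[16,0,-16],1],[[0,0.1,0],[32,0,-31],1],[[0,0.15,0],[47,0,-45],1],[[0,0.2,0],[60,0,-57],1],[[0,0.23,0],[71,0,-67],1],[[0,0.25,0],[78,0,-73],1],[[0,0.25,0],[80,0,-75],1],[[0,0.25,0],[80,0,-75],1],[[0,0.25,0],[80,0,-75],1]]'
python3 - <<'E'
from h import *
go(433.3,-284.8,345,-98)
s=manip.observe();c=snap("wrist","pics/w3.png")
E
```

```text
time: 7.17
eef_pos: [436.4, -283.2, 341.6]
ee_rot: [-90.0, 0.1, -97.7]
wrist_force: [0.3, 0.7, -2.9]
finger_gap: 23.1
t 7.17 pos [ 436.4 -283.2  341.6] rot [-9.004e+01  6.000e-02 -9.772e+01] gap 23.1 F [ 0.3  0.7 -2.9]
turn_y rad 0.0049 shift x,y,z 2.0 -3.4 -2.9 len 5.0
```

View pics/w3.png

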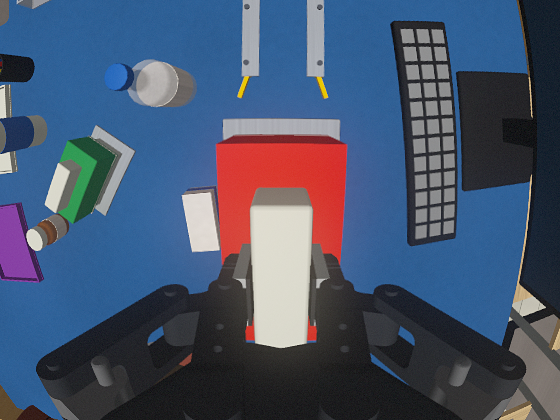

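```bash
python3 -m crank '[[[0,0.005,0],[2,6,0],1],[[0,0.005,0],[2,20,0],1],[[0,0.005,0],[2,42,0],1],[[0,0.005,0],[2,68,0],1],[[0,0.005,0],[2,96,0],1],[[0,0.005,0],[2,124,0],1],[[0,0.005,0],[2,152,0],1],[[0,0.005,0],[2,178,0],1],[[0,0.005,0],[2,200,0],1],[[0,0.005,0],[2,216,0],1],[[0,0.005,0],[2,226,0],1],[[0,0.005,0],[2,230,0],1]]'
python3 -m crank '[[[0,0,0],[0,0,0],1],[[0,0,0],[0,0,0],1],[[0,0,0],[0,0,0],1]]'
python3 - <<'E'
from h import *
go(433.3,-284.8,103,-98)
s=manip.observe();c=snap("wrist","pics/w4.png")
import pickle; pickle.dump((s,c),open("w4.pkl","wb"))
snap("side","pics/sd4.png")
E
```

```text
time: 8.22
eef_pos: [435.4, -284.4, 110.1]
ee_rot: [-90.2, 0.1, -98.0]
wrist_force: [-0.6, 0.2, -3.8]
finger_gap: 23.1
time: 8.47
eef_pos: [437.1, -286.4, 113.8]
ee_rot: [-89.9, -0.1, -98.0]
wrist_force: [0.3, -0.9, -3.9]
finger_gap: 22.9
t 8.47 pos [ 437.1 -286.4  113.8] rot [-8.987e+01 -9.000e-02 -9.802e+01] gap 22.9 F [ 0.3 -0.9 -3.9]
turn_y rad -0.0004 shift x,y,z -1.1 10.8 -4.0 len 12.0
```

View pics/w4.png

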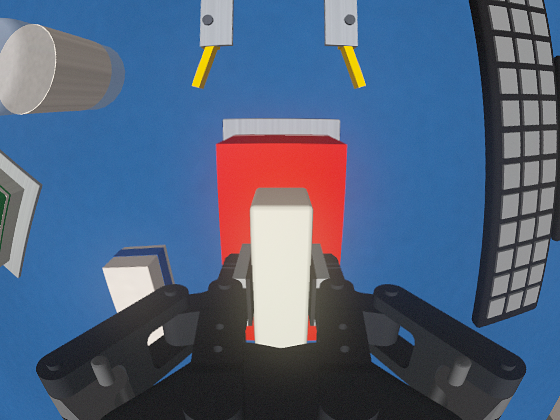

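View pics/sd4.png

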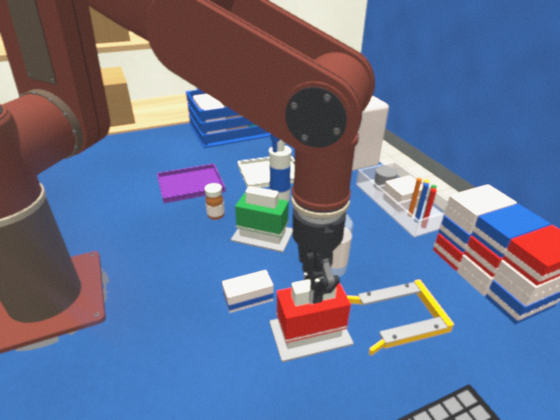

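```bash
cat > lip.py <<'E'
from h import *
def lips(s,c,rmax=50):
    hsv=cv2.cvtColor(c["pixels"],cv2.COLOR_RGB2HSV);H,S,V=[hsv[...,i].astype(int) for i in range(3)]
    g=(S<70)&(V>110)
    out=[]
    for r in range(4,rmax,4):
        u=np.flatnonzero(g[r,150:420])+150
        if len(u)<10: continue
        L=u[u<275];Rr=u[u>285]
        if len(L)<8 or len(Rr)<8: continue
        w=wplane(s,c,[[L.max()+.5,r],[Rr.min()-.5,r]],18.)
        a=np.radians(-8);B=np.array([[np.cos(a),np.sin(a)],[-np.sin(a),np.cos(a)]])
        b=(w[:,:2]-[616.5,-310.5])@B.T
        out.append((r,L.max(),Rr.min(),*b.ravel().round(1),"mid",((b[0,1]+b[1,1])/2).round(2)))
    for o in out: print(*o)
    p=(s["eef_pos"][:2]-[616.5,-310.5])@B.T; print("tcp in bracket",p.round(1))
    # foot front edge
    f=g.copy(); 
    for r in (124,128,132):
        u=np.flatnonzero(f[r,190:380])+190; 
        if len(u): 
            w=wplane(s,c,[[u.min(),r],[u.max(),r]],s["eef_pos"][2]-100.5+6); b=(w[:,:2]-[616.5,-310.5])@B.T; print("foot",r,u.min(),u.max(),b.round(1).tolist())
if __name__=="__main__":
    import pickle,sys; s,c=pickle.load(open(sys.argv[1],"rb")); lips(s,c)
E
python3 lip.py w4.pkl
```

```text
4 232 324 -25.3 33.6 -25.5 -33.4 mid 0.07
8 232 324 -28.6 33.5 -28.8 -33.4 mid 0.07
12 232 325 -31.9 33.5 -32.0 -34.1 mid -0.31
16 232 325 -35.1 33.4 -35.3 -34.0 mid -0.31
20 232 325 -38.4 33.4 -38.5 -34.0 mid -0.31
24 232 325 -41.6 33.3 -41.7 -34.0 mid -0.31
28 231 325 -44.7 34.0 -44.9 -33.9 mid 0.06
32 232 325 -48.0 33.2 -48.1 -33.9 mid -0.32
36 232 325 -51.1 33.2 -51.2 -33.9 mid -0.32
40 231 325 -54.2 33.9 -54.4 -33.8 mid 0.05
44 231 326 -57.3 33.9 -57.4 -34.5 mid -0.32
tcp in bracket [-181.    -1.1]
foot 124 223 339 [[-117.2, 40.3], [-117.2, -44.7]]
foot 128 223 339 [[-120.2, 40.4], [-120.2, -44.7]]
foot 132 223 339 [[-123.1, 40.4], [-123.1, -44.8]]
```

```bash
python3 -m crank '[[[0,0,0],[-1,2,0],1],[[0,0,0],[-2,5,0],1],[[0,0,0],[-2,7,0],1],[[0,0,0],[-2,8.5,0],1],[[0,0,0],[-2,8.5,0],1],[[0,0,0],[-2,8.5,0],1],[[0,0,0],[-2,8.5,0],1],[[0,0,0],[-2,8.5,0],1]]'
python3 - <<'E'
from lip import *
s=manip.observe();c=snap("wrist","pics/w5.png");lips(s,c)
go(433.3,-284.8,103,-98)
E
```

```text
time: 9.23
eef_pos: [436.5, -283.8, 103.9]
ee_rot: [-90.0, -0.0, -98.0]
wrist_force: [-0.3, 0.2, -3.7]
finger_gap: 23.0
4 234 330 -30.1 33.2 -30.0 -33.8 mid -0.27
8 233 330 -33.2 33.9 -33.2 -33.7 mid 0.09
12 233 330 -36.4 33.9 -36.3 -33.7 mid 0.09
16 233 330 -39.5 33.8 -39.5 -33.6 mid 0.1
20 233 330 -42.6 33.8 -42.6 -33.6 mid 0.1
24 233 331 -45.7 33.7 -45.6 -34.2 mid -0.26
28 233 331 -48.7 33.7 -48.6 -34.2 mid -0.25
32 233 330 -51.8 33.7 -51.7 -33.5 mid 0.1
36 233 331 -54.8 33.6 -54.7 -34.1 mid -0.25
40 224 337 -57.4 40.0 -57.5 -38.4 mid 0.81
tcp in bracket [-182.     1.4]
foot 124 223 339 [[-118.4, 42.9], [-118.4, -42.0]]
foot 128 223 339 [[-121.3, 43.0], [-121.3, -42.1]]
foot 132 223 339 [[-124.3, 43.1], [-124.3, -42.1]]
t 9.28 pos [ 436.5 -283.8  103.9] rot [-8.999e+01 -1.000e-02 -9.804e+01] gap 23.1 F [ 0.1  0.3 -3.5]
turn_y rad -0.0006 shift x,y,z 1.4 0.9 -3.0 len 3.0
```

```bash
python3 -m crank '[[[0,0,0],[0.5,0.5,4],1],[[0,0,0],[0.5,1,10],1],[[0,0,0],[0.5,1,18],1],[[0,0,0],[0.5,1,27],1],[[0,0,0],[0.5,1,36],1],[[0,0,0],[0.5,1,45],1],[[0,0,0],[0.5,1,54],1],[[0,0,0],[0.5,1,62],1],[[0,0,0],[0.5,1,68],1],[[0,0,0],[0.5,1,72],1],[[0,0,0],[0.5,1,72],1],[[0,0,0],[0.5,1,72],1]]'
python3 - <<'E'
from lip import *
s=manip.observe();c=snap("wrist","pics/w6.png");lips(s,c,110)
go(616.5,-310.5,103,-98)
E
```

```text
time: 10.28
eef_pos: [507.5, -294.2, 102.6]
ee_rot: [-90.0, 0.0, -98.0]
wrist_force: [-0.0, 0.7, -4.4]
finger_gap: 23.1
4 233 330 41.2 33.5 41.3 -33.9 mid -0.19
8 233 330 38.0 33.4 38.1 -33.8 mid -0.19
12 233 330 34.9 33.4 35.0 -33.7 mid -0.19
16 233 330 31.8 33.3 31.9 -33.7 mid -0.19
20 233 330 28.7 33.3 28.8 -33.6 mid -0.19
24 232 331 25.7 33.9 25.8 -34.3 mid -0.19
28 232 330 22.7 33.9 22.7 -33.6 mid 0.16
32 232 330 19.7 33.9 19.7 -33.5 mid 0.16
36 233 330 16.6 33.1 16.7 -33.5 mid -0.19
40 232 331 13.7 33.8 13.7 -34.2 mid -0.19
44 232 331 10.7 33.8 10.8 -34.2 mid -0.19
48 233 330 7.7 33.1 7.8 -33.4 mid -0.19
52 232 331 4.8 33.8 4.9 -34.1 mid -0.19
56 232 331 1.9 33.7 2.0 -34.1 mid -0.19
60 232 330 -1.0 33.7 -1.0 -33.4 mid 0.16
64 232 330 -3.9 33.7 -3.9 -33.4 mid 0.16
68 233 330 -6.8 33.0 -6.7 -33.4 mid -0.19
72 233 331 -9.7 33.0 -9.6 -34.1 mid -0.54
76 233 331 -12.5 33.0 -12.4 -34.1 mid -0.54
80 232 330 -15.3 33.7 -15.3 -33.4 mid 0.16
84 232 330 -18.2 33.8 -18.2 -33.4 mid 0.16
88 232 330 -21.0 33.8 -21.0 -33.4 mid 0.16
92 233 330 -23.9 33.1 -23.9 -33.5 mid -0.19
96 233 330 -26.7 33.1 -26.7 -33.5 mid -0.19
100 233 331 -29.6 33.1 -29.5 -34.2 mid -0.54
104 232 331 -32.4 33.9 -32.3 -34.3 mid -0.19
108 232 330 -35.2 33.9 -35.2 -33.6 mid 0.16
tcp in bracket [-110.2    1. ]
foot 124 200 363 [[-46.0, 60.0], [-46.0, -60.5]]
foot 128 200 363 [[-49.0, 60.1], [-49.0, -60.6]]
foot 132 200 363 [[-52.0, 60.2], [-52.0, -60.7]]
t 10.33 pos [ 507.3 -294.1  102.6] rot [-9.004e+01  1.000e-02 -9.803e+01] gap 23.0 F [ 0.3 -0.3 -4.1]
turn_y rad -0.0005 shift x,y,z 1.0 -0.4 110.4 len 110.0
```

View pics/w6.png

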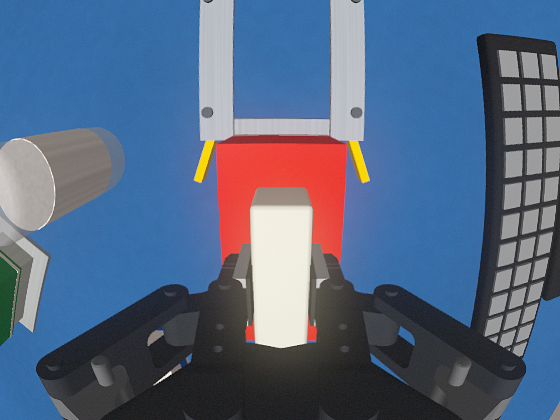

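The foot is under both lips at row 128, centred, and the wrist force is quiet. I'll carry on, then creep to the stop.

```bash
python3 -m crank '[[[0,0,0],[0,0,4],1],[[0,0,0],[0,0,12],1],[[0,0,0],[0,0,22],1],[[0,0,0],[0,0,33],1],[[0,0,0],[0,0,44],1],[[0,0,0],[0,0,55],1],[[0,0,0],[0,0,66],1],[[0,0,0],[0,0,77],1],[[0,0,0],[0,0,87],1],[[0,0,0],[0,0,94],1],[[0,0,0],[0,0,99],1],[[0,0,0],[0,0,101],1]]'
python3 -m crank '[[[0,0,0],[0,0,1],1],[[0,0,0],[0,0,2],1],[[0,0,0],[0,0,3],1],[[0,0,0],[0,0,4],1],[[0,0,0],[0,0,5],1],[[0,0,0],[0,0,5],1]]'
python3 -c "
from h import *
go(616.5,-310.5,103,-98)"
```

```text
time: 11.33
eef_pos: [608.4, -308.4, 102.7]
ee_rot: [-90.0, -0.0, -98.0]
wrist_force: [0.0, 0.1, -4.3]
finger_gap: 22.9
time: 11.83
eef_pos: [612.6, -309.2, 102.9]
ee_rot: [-90.0, -0.0, -98.0]
wrist_force: [-0.7, 1.0, -3.7]
finger_gap: 23.4
t 11.83 pos [ 612.6 -309.2  102.9] rot [-8.999e+01 -1.000e-02 -9.804e+01] gap 23.4 F [-0.7  1.  -3.7]
turn_y rad -0.0007 shift x,y,z 0.8 -0.1 4.0 len 4.0
```

```bash
python3 -m crank '[[[0,0,0],[0,0,1],1],[[0,0,0],[0,0,2],1],[[0,0,0],[0,0,3],1],[[0,0,0],[0,0,3],1]]'
python3 -m crank '[[[0,0,0],[0,0,1],1],[[0,0,0],[0,0,1],1],[[0,0,0],[0,0,2],1],[[0,0,0],[0,0,2],1]]'
python3 -c "
from h import *
go(616.5,-310.5,103,-98)"
```

```text
time: 12.17
eef_pos: [615.8, -309.5, 102.9]
ee_rot: [-90.0, -0.0, -98.0]
wrist_force: [-0.1, -0.7, -4.2]
finger_gap: 23.0
time: 12.5
eef_pos: [617.1, -309.7, 102.6]
ee_rot: [-90.1, 0.0, -98.0]
wrist_force: [-1.3, 0.4, -3.5]
finger_gap: 23.2
t 12.5 pos [ 617.1 -309.7  102.6] rot [-9.007e+01  1.000e-02 -9.802e+01] gap 23.2 F [-1.3  0.4 -3.5]
turn_y rad -0.0004 shift x,y,z 0.9 -0.4 -0.5 len 1.0
```

```bash
python3 -m crank '[[[0,0,0],[0,0,1],1],[[0,0,0],[0,0,1],1],[[0,0,0],[0,0,1.5],1],[[0,0,0],[0,0,1.5],1]]'
python3 -m crank '[[[0,0,0],[0,0,1],1],[[0,0,0],[0,0,1],1],[[0,0,0],[0,0,1.5],1],[[0,0,0],[0,0,1.5],1]]'
python3 -c "
from h import *
go(616.5,-310.5,103,-98)"
```

```text
time: 12.83
eef_pos: [617.9, -309.9, 102.5]
ee_rot: [-90.2, 0.0, -98.0]
wrist_force: [-6.1, 0.7, -0.7]
finger_gap: 22.9
time: 13.17
eef_pos: [619.0, -310.0, 102.6]
ee_rot: [-90.2, 0.0, -98.0]
wrist_force: [-6.8, 0.7, 0.8]
finger_gap: 22.9
t 13.17 pos [ 619.  -310.   102.6] rot [-9.021e+01  2.000e-02 -9.803e+01] gap 22.9 F [-6.8  0.7  0.8]
turn_y rad -0.0006 shift x,y,z 0.8 -0.4 -2.4 len 3.0
```

```bash
python3 -m crank '[[[0,0,0],[0,1,0],1],[[0,0,0],[0,2,0],1],[[0,0,0],[0,2.5,0],1],[[0,0,0],[0,2.5,0],1]]'
python3 -m crank '[[[0,0,0],[0,0,1],1],[[0,0,0],[0,0,2],1],[[0,0,0],[0,0,2],1],[[0,0,0],[0,0,2],1]]'
python3 - <<'E'
from h import *
go(616.5,-310.5,103,-98)
snap("side","pics/sd7.png");snap("scene","pics/s7.png")
c=cv2.imread("pics/sd7.png")[230:400,290:510]; d=cv2.imread("pics/s7.png")[230:420,60:280]
cv2.imwrite("pics/c7.png",np.vstack([cv2.resize(c,(400,300),interpolation=2),cv2.resize(d,(400,300),interpolation=2)]))
E
```

```text
time: 13.5
eef_pos: [618.9, -310.1, 101.6]
ee_rot: [-90.2, 0.0, -98.0]
wrist_force: [-11.1, 3.5, 7.6]
finger_gap: 22.5
time: 13.83
eef_pos: [621.4, -310.5, 102.7]
ee_rot: [-90.1, -0.0, -98.0]
wrist_force: [-11.8, 4.2, 12.5]
finger_gap: 23.2
t 13.83 pos [ 621.4 -310.5  102.7] rot [-9.015e+01 -1.000e-02 -9.803e+01] gap 23.2 F [-11.8   4.2  12.5]
turn_y rad -0.0005 shift x,y,z 0.7 -0.3 -4.8 len 5.0
```

View pics/c7.png

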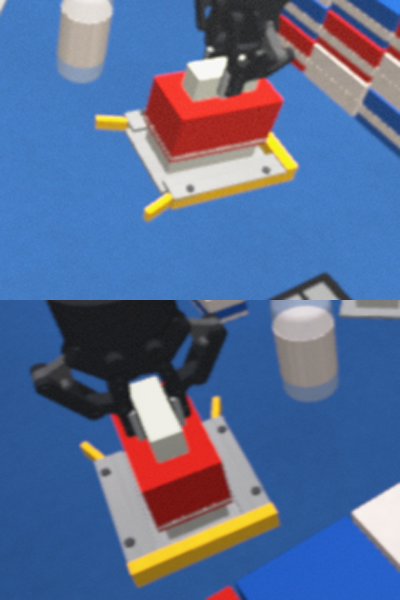

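```bash
python3 -m crank '[[[0,0,0],[0,0,-1],1],[[0,0,0],[0,0,-2],1],[[0,0,0],[0,0,-2.5],1],[[0,0,0],[0,0,-2.5],1]]'
python3 - <<'E'
from lip import *
s=manip.observe();c=snap("wrist","pics/w8.png");lips(s,c,20)
go(616.5,-310.5,103,-98)
E
```

```text
time: 14.27
eef_pos: [620.3, -310.3, 102.1]
ee_rot: [-89.9, -0.0, -98.0]
wrist_force: [-5.8, 1.8, 4.5]
finger_gap: 22.9Traceback (most recent call last):
  File "<stdin>", line 2, in <module>
  File "lip.py", line 16, in lips
    p=(s["eef_pos"][:2]-[616.5,-310.5])@B.T; print("tcp in bracket",p.round(1))
                                        ^
UnboundLocalError: cannot access local variable 'B' where it is not associated with a value
```

View pics/w8.png

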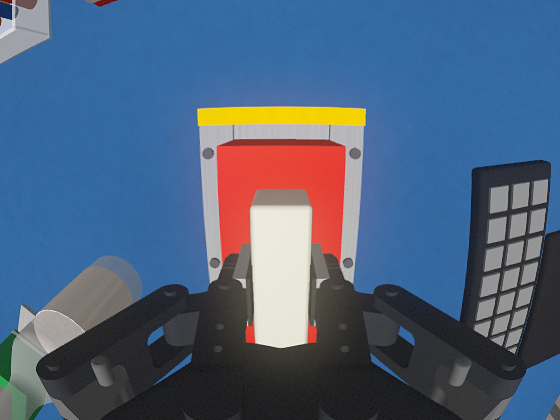

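The yellow stop at row 120 touches the foot's edge, and there was a clear contact force in x, so the tin is home. Now I'll draw the lid straight up slowly.

```bash
python3 -m crank '[[[0,0,0],[0,-1,0],1],[[0,0,0],[0,-3,0],1],[[0,0,0],[0,-5,0],1],[[0,0,0],[0,-7,0],1],[[0,0,0],[0,-9,0],1],[[0,0,0],[0,-12,0],1],[[0,0,0],[0,-15,0],1],[[0,0,0],[0,-18,0],1]]'
python3 -c "
from h import *
go(616.5,-310.5,103,-98);snap('side','pics/sd9.png')"
```

```text
time: 14.98
eef_pos: [619.0, -309.6, 116.9]
ee_rot: [-90.2, 0.1, -98.0]
wrist_force: [-2.0, 0.3, -14.6]
finger_gap: 22.8
t 14.98 pos [ 619.  -309.6  116.9] rot [-9.016e+01  7.000e-02 -9.803e+01] gap 22.8 F [ -2.    0.3 -14.6]
turn_y rad -0.0006 shift x,y,z 1.3 13.9 -2.3 len 14.0
```

View pics/sd9.png

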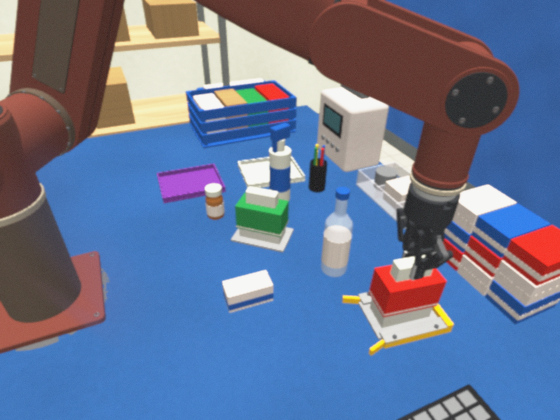

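The lid at (405,285) is coming off the tin, which the lips hold down; the pull is about 14.6 N, as expected. I'll continue upwards.

```bash
python3 -m crank '[[[0,0,0],[0,-4,0],1],[[0,0,0],[0,-8,0],1],[[0,0,0],[0,-12,0],1],[[0,0,0],[0,-16,0],1],[[0,0,0],[0,-20,0],1],[[0,0,0],[0,-24,0],1],[[0,0,0],[0,-28,0],1],[[0,0,0],[0,-32,0],1],[[0,0,0],[0,-36,0],1],[[0,0,0],[0,-40,0],1],[[0,0,0],[0,-44,0],1],[[0,0,0],[0,-48,0],1]]'
python3 -m crank '[[[0,0,0],[0,-4,0],1],[[0,0,0],[0,-10,0],1],[[0,0,0],[0,-16,0],1],[[0,0,0],[0,-22,0],1],[[0,0,0],[0,-28,0],1],[[0,0,0],[0,-34,0],1],[[0,0,0],[0,-40,0],1],[[0,0,0],[0,-46,0],1],[[0,0,0],[0,-54,0],1],[[0,0,0],[0,-60,0],1]]'
python3 -c "
from h import *
go(616.5,-310.5,340,-98);snap('side','pics/sd10.png')"
```

```text
time: 16.03
eef_pos: [621.4, -311.0, 169.4]
ee_rot: [-89.7, -0.1, -98.0]
wrist_force: [0.7, -0.4, -0.7]
finger_gap: 22.8
time: 16.87
eef_pos: [620.1, -310.2, 227.3]
ee_rot: [-90.0, -0.0, -98.0]
wrist_force: [-0.4, 0.9, -1.2]
finger_gap: 23.2
t 16.87 pos [ 620.1 -310.2  227.3] rot [-8.998e+01 -1.000e-02 -9.803e+01] gap 23.2 F [-0.4  0.9 -1.2]
turn_y rad -0.0006 shift x,y,z 0.8 -112.7 -3.6 len 113.0
```

View pics/sd10.png

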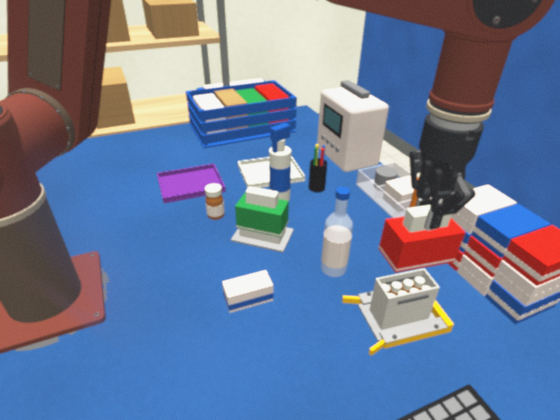

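```bash
cat > tinchk.py <<'E'
from h import *
a=np.radians(-8);B=np.array([[np.cos(a),np.sin(a)],[-np.sin(a),np.cos(a)]])
for n in("scene","side"):
    c=snap(n,f"pics/chk_{n}_{manip.observe()['time']:.0f}.png");P=pts(c)
    Q=(P[...,:2]-[616.5,-310.5])@B.T
    m=(c["depth"]>0)&(abs(Q[...,0])<90)&(abs(Q[...,1])<45)
    r=m&(P[...,2]>86)&(P[...,2]<97); q=Q[r]; print(n,"rim",len(q),np.percentile(q,1,0).round(1),np.percentile(q,99,0).round(1),"mid",((np.percentile(q,1,0)+np.percentile(q,99,0))/2).round(1),"z",np.median(P[r][:,2]).round(1), "rect",cv2.minAreaRect(np.float32(q)))
    # rim z slope
    z=P[r][:,2]; A=np.c_[q,np.ones(len(q))]; print(" slope deg",np.degrees(np.linalg.lstsq(A,z,rcond=None)[0][:2]).round(2))
E
python3 tinchk.py
```

```text
scene rim 311 [ -1.7 -24.5] [52.3 25.2] mid [25.3  0.3] z 90.6 rect ((24.372650146484375, 0.3137340545654297), (56.483455657958984, 49.9519157409668), 0.15360316634178162)
 slope deg [-1.89 -0.2 ]
side rim 508 [-52.1 -24.2] [47.8 26.9] mid [-2.1  1.4] z 90.9 rect ((-1.4485549926757812, 1.6059913635253906), (102.24240112304688, 52.32676315307617), 0.19434668123722076)
 slope deg [-0.12  0.09]
```

```bash
python3 - <<'E'
from h import *
import glob
d=cv2.imread(sorted(glob.glob("pics/chk_scene*"))[-1])[230:420,60:280];e=cv2.imread(sorted(glob.glob("pics/chk_side*"))[-1])[250:370,330:470]
cv2.imwrite("pics/c10.png",np.hstack([cv2.resize(d,(400,345),interpolation=2),cv2.resize(e,(400,345),interpolation=2)]))
E
```

```text
(no output)
```

View pics/c10.png

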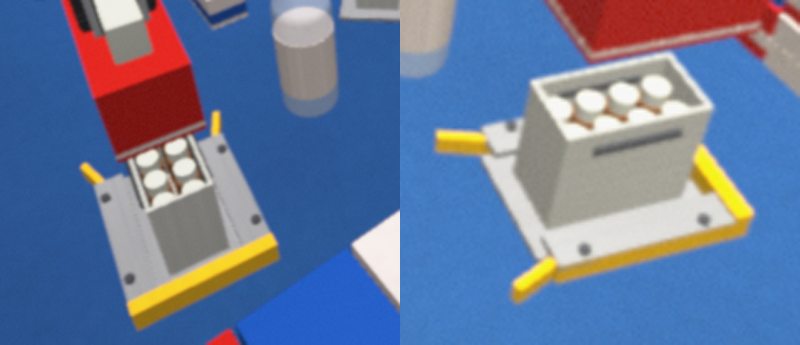

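The lid is clear and the tin stands upright in the bracket. Next I'll go up high, then over to the tray.

```bash
python3 -m crank '[[[0,0,0],[0,-8,0],1],[[0,0,0],[0,-24,0],1],[[0,0,0],[0,-44,0],1],[[0,0,0],[0,-64,0],1],[[0,0,0],[0,-82,0],1],[[0,0,0],[0,-96,0],1],[[0,0,0],[0,-105,0],1],[[0,0,0],[0,-108,0],1]]'
python3 -c "
from h import *
go(592,287,335,-97.2)"
```

```text
time: 17.68
eef_pos: [620.5, -310.4, 336.4]
ee_rot: [-89.9, -0.1, -98.0]
wrist_force: [-0.3, -0.7, -1.5]
finger_gap: 23.2
t 17.68 pos [ 620.5 -310.4  336.4] rot [-8.987e+01 -6.000e-02 -9.804e+01] gap 23.2 F [-0.3 -0.7 -1.5]
turn_y rad -0.0146 shift x,y,z -587.6 1.4 -111.7 len 598.0
```

```bash
python3 -m crank '[[[0,0,0],[-8,0,-1],1],[[0,0,0],[-24,0,-4],1],[[0,0,0],[-50,0,-9],1],[[0,0,0],[-78,0,-15],1],[[0,0,0],[-106,0,-20],1],[[0,0,0],[-134,0,-25],1],[[0,0,0],[-162,0,-31],1],[[0,0,0],[-190,0,-36],1],[[0,0,0],[-218,0,-41],1],[[0,0,0],[-246,0,-47],1],[[0,0,0],[-274,0,-52],1],[[0,0,0],[-302,0,-57],1]]'
python3 -c "
from h import *
go(592,287,335,-97.2)"
```

```text
time: 18.68
eef_pos: [604.2, -0.2, 332.6]
ee_rot: [-90.2, 0.0, -98.0]
wrist_force: [0.2, 0.2, -1.4]
finger_gap: 23.1
t 18.68 pos [ 6.042e+02 -2.000e-01  3.326e+02] rot [-9.016e+01  3.000e-02 -9.798e+01] gap 23.1 F [ 0.2  0.2 -1.4]
turn_y rad -0.0137 shift x,y,z -282.7 -2.4 -52.0 len 287.0
```

```bash
python3 -m crank '[[[0,0,0],[-28,0,-5],1],[[0,0,0],[-56,0,-10],1],[[0,0,0],[-84,0,-15],1],[[0,0,0],[-112,0,-20],1],[[0,0,0],[-140,0,-26],1],[[0,0,0],[-168,0,-31],1],[[0,-0.005,0],[-196,0,-36],1],[[0,-0.01,0],[-224,0,-41],1],[[0,-0.013,0],[-248,0,-46],1],[[0,-0.013,0],[-266,0,-49],1],[[0,-0.013,0],[-277,0,-51],1],[[0,-0.013,0],[-282,0,-52],1]]'
python3 -c "
from h import *
go(592,287,335,-97.2); snap('wrist','pics/w11.png')"
```

```text
time: 19.68
eef_pos: [592.0, 285.6, 332.8]
ee_rot: [-90.1, -0.0, -97.1]
wrist_force: [0.1, -0.0, -0.5]
finger_gap: 23.0
t 19.68 pos [592.  285.6 332.8] rot [-9.014e+01 -4.000e-02 -9.714e+01] gap 23.0 F [ 0.1 -0.  -0.5]
turn_y rad 0.0011 shift x,y,z -1.4 -2.2 -0.2 len 3.0
```

View pics/w11.png

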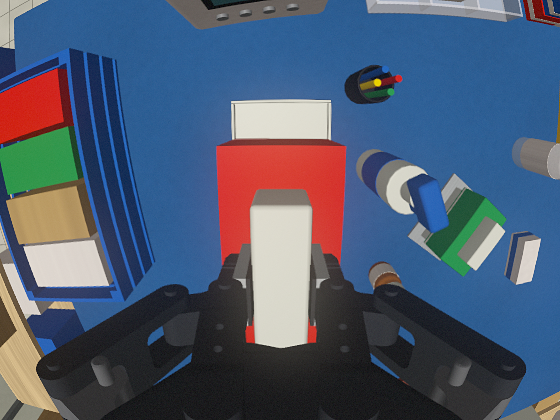

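The tray's front edge (232–331, row 100) is centred on the lid (217–345), so I'll lower it.

```bash
python3 -m crank '[[[0,0,0],[0,8,0],1],[[0,0,0],[0,24,0],1],[[0,0,0],[0,46,0],1],[[0,0,0],[0,70,0],1],[[0,0,0],[0,94,0],1],[[0,0,0],[0,118,0],1],[[0,0,0],[0,142,0],1],[[0,0,0],[0,166,0],1],[[0,0,0],[0,188,0],1],[[0,0,0],[0,206,0],1],[[0,0,0],[0,218,0],1],[[0,0,0],[0,222,0],1]]'
python3 -m crank '[[[0,0,0],[0,4,0],1],[[0,0,0],[0,10,0],1],[[0,0,0],[0,14,0],1],[[0,0,0],[0,14,0],1]]'
python3 -c "
from h import *
go(592,286,75,-97.2); snap('wrist','pics/w12.png');snap('scene','pics/s12.png')"
```

```text
time: 20.73
eef_pos: [592.1, 281.5, 109.0]
ee_rot: [-90.2, -0.1, -97.4]
wrist_force: [-0.6, -0.0, -0.9]
finger_gap: 22.9
time: 21.07
eef_pos: [593.7, 283.3, 98.2]
ee_rot: [-90.0, -0.0, -97.3]
wrist_force: [0.6, 0.0, -1.0]
finger_gap: 23.2
t 21.07 pos [593.7 283.3  98.2] rot [-90.    -0.   -97.29] gap 23.2 F [ 0.6  0.  -1. ]
turn_y rad -0.0016 shift x,y,z -2.5 23.2 -2.1 len 23.0
```

View pics/w12.png

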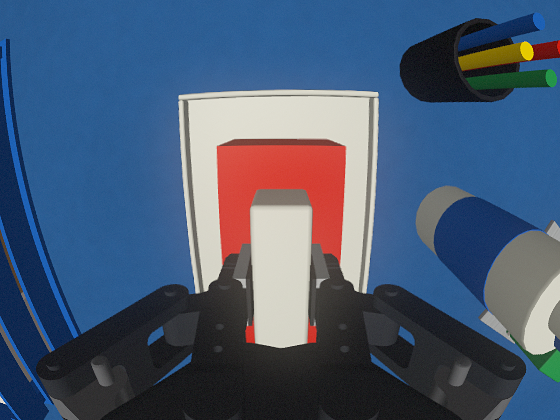

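View pics/s12.png

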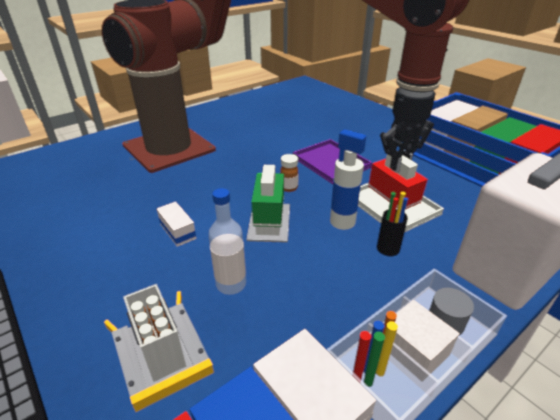

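```bash
python3 -m crank '[[[0,0,0],[0,4,0],1],[[0,0,0],[0,9,0],1],[[0,0,0],[0,14,0],1],[[0,0,0],[0,17,0],1],[[0,0,0],[0,19,0],1],[[0,0,0],[0,20,0],1],[[0,0,0],[0,20,0],1]]'
python3 -m crank '[[[0,0,0],[0,1,0],1],[[0,0,0],[0,1,0],1],[[0,0,0],[0,2,0],1],[[0,0,0],[0,2,0],1]]'
python3 -m crank '[[[0,0,0],[0,1,0],1],[[0,0,0],[0,1,0],1],[[0,0,0],[0,2,0],1],[[0,0,0],[0,2,0],1]]'
```

```text
time: 21.75
eef_pos: [593.5, 283.3, 77.8]
ee_rot: [-90.0, -0.0, -97.3]
wrist_force: [0.1, -0.6, -0.1]
finger_gap: 23.3
time: 22.08
eef_pos: [593.7, 283.4, 76.3]
ee_rot: [-90.0, 0.0, -97.3]
wrist_force: [0.9, 0.3, -0.7]
finger_gap: 23.1
time: 22.42
eef_pos: [593.6, 283.3, 74.1]
ee_rot: [-90.0, -0.0, -97.3]
wrist_force: [0.2, 0.3, -1.5]
finger_gap: 23.0
```

```bash
python3 -m crank '[[[0,0,0],[0,1,0],1],[[0,0,0],[0,1,0],1],[[0,0,0],[0,1.5,0],1],[[0,0,0],[0,1.5,0],1]]'
python3 -m crank '[[[0,0,0],[0,1,0],1],[[0,0,0],[0,1,0],1],[[0,0,0],[0,1,0],1]]'
```

```text
time: 22.75
eef_pos: [593.7, 283.5, 73.8]
ee_rot: [-90.0, 0.0, -97.3]
wrist_force: [-3.5, -0.7, 5.2]
finger_gap: 23.1
time: 23.0
eef_pos: [593.7, 283.5, 73.7]
ee_rot: [-90.0, -0.0, -97.3]
wrist_force: [-7.0, -2.2, 9.9]
finger_gap: 23.0
```

Down on the floor of the tray (Fz +10 N). Releasing.

```bash
python3 -m crank '[[[0,0,0],[0,0,0],-1],[[0,0,0],[0,0,0],-1],[[0,0,0],[0,0,0],-1],[[0,0,0],[0,0,0],-1],[[0,0,0],[0,0,0],-1],[[0,0,0],[0,0,0],-1],[[0,0,0],[0,0,0],-1],[[0,0,0],[0,0,0],-1]]'
python3 -m crank '[[[0,0,0],[0,-6,0],-1],[[0,0,0],[0,-20,0],-1],[[0,0,0],[0,-40,0],-1],[[0,0,0],[0,-65,0],-1],[[0,0,0],[0,-92,0],-1],[[0,0,0],[0,-120,0],-1],[[0,0,0],[0,-148,0],-1],[[0,0,0],[0,-176,0],-1],[[0,0,0],[0,-204,0],-1],[[0,0,0],[0,-228,0],-1],[[0,0,0],[0,-244,0],-1],[[0,0,0],[0,-252,0],-1]]'
python3 - <<'E'
from h import *
go(560,-302,325,-98)
c=snap('wrist','pics/w13.png');c=snap('scene','pics/s13.png')
P=pts(c);h=cv2.cvtColor(c["pixels"],cv2.COLOR_RGB2HSV);m=((h[...,0]<8)|(h[...,0]>172))&(h[...,1]>150)&(P[...,1]>180)&(P[...,1]<380)&(P[...,0]>480)&(P[...,0]<710)
t=m&(P[...,2]>62)&(P[...,2]<74);print(len(P[t]),np.percentile(P[t][:,2],[2,50,98]).round(1),cv2.minAreaRect(np.float32(P[t][:,:2])),"lowest red",P[m][:,2].min())
A=np.c_[P[t][:,:2],np.ones(t.sum())];print("tilt deg",np.degrees(np.linalg.lstsq(A,P[t][:,2],rcond=None)[0][:2]).round(2))
E
```

```text
time: 23.67
eef_pos: [593.7, 283.4, 71.7]
ee_rot: [-90.0, -0.0, -97.3]
wrist_force: [0.5, -0.5, 0.3]
finger_gap: 85.4
time: 24.67
eef_pos: [594.7, 283.8, 329.3]
ee_rot: [-89.6, 0.2, -97.3]
wrist_force: [-0.5, 0.0, 1.0]
finger_gap: 85.4
t 24.67 pos [594.7 283.8 329.3] rot [-89.65   0.17 -97.29] gap 85.4 F [-0.5  0.   1. ]
turn_y rad 0.0125 shift x,y,z 585.4 4.3 39.9 len 587.0
442 [62.5 67.2 69.3] ((593.280517578125, 281.101318359375), (62.315338134765625, 111.28134155273438), 82.88499450683594) lowest red 13.64642616608944
tilt deg [-0.14  1.37]
```

View pics/s13.png

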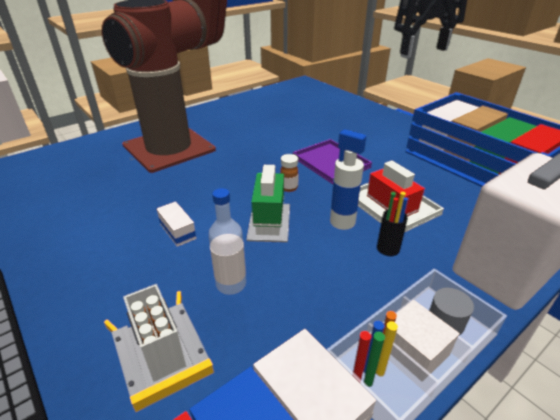

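View pics/w13.png

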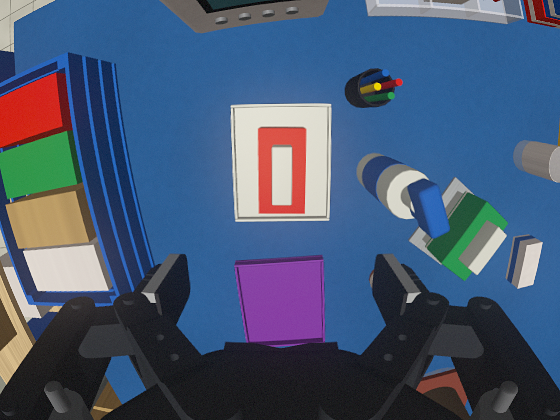

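The lid stands upright in the middle of the tray, its top at about 67 mm (68 expected). Before handing in I'll look straight down on the bracket to check the tin is really home.

```bash
python3 -m crank '[[[0,0,0],[8,0,0],-1],[[0,0,0],[26,0,1],-1],[[0,0,0],[54,0,3],-1],[[0,0,0],[84,0,5],-1],[[0,0,0],[114,0,7],-1],[[0,0,0],[144,0,9],-1],[[0,0,0],[174,0,11],-1],[[0,0,0],[204,0,13],-1],[[0,0,0],[234,0,15],-1],[[0,0,0],[264,0,17],-1],[[0,0,0],[294,0,19],-1],[[0,0,0],[322,0,21],-1]]'
python3 -m crank '[[[0,0,0],[28,0,2],-1],[[0,0,0],[56,0,4],-1],[[0,0,0],[84,0,6],-1],[[0,0,0],[112,0,8],-1],[[0,0,0],[140,0,10],-1],[[0,0,0],[168,0,12],-1],[[0,0,0],[196,0,14],-1],[[0,0,0],[222,0,16],-1],[[0,0,0],[242,0,18],-1],[[0,0,0],[255,0,19],-1],[[0,0,0],[260,0,19],-1],[[0,0,0],[260,0,19],-1]]'
python3 -m crank '[[[0,0,0],[0,0,0],-1],[[0,0,0],[0,0,0],-1],[[0,0,0],[0,0,0],-1]]'
python3 - <<'E'
from h import *
import pickle
s=manip.observe();c=snap('wrist','pics/w14.png');pickle.dump((s,c),open("w14.pkl","wb"))
p=cv2.imread("pics/w14.png")[70:320,150:410];cv2.imwrite("pics/w14c.png",cv2.resize(p,None,fx=2.3,fy=2.3,interpolation=2))
E
```

```text
time: 25.77
eef_pos: [572.1, -40.6, 321.5]
ee_rot: [-90.2, -0.0, -97.3]
wrist_force: [-0.0, -0.4, -0.3]
finger_gap: 85.2
time: 26.77
eef_pos: [558.7, -299.6, 322.3]
ee_rot: [-90.1, 0.1, -97.4]
wrist_force: [-0.7, 0.2, 0.6]
finger_gap: 85.2
time: 27.02
eef_pos: [559.8, -297.8, 323.9]
ee_rot: [-90.0, 0.0, -97.2]
wrist_force: [-0.9, -0.2, -0.5]
finger_gap: 85.3
```

View pics/w14.png

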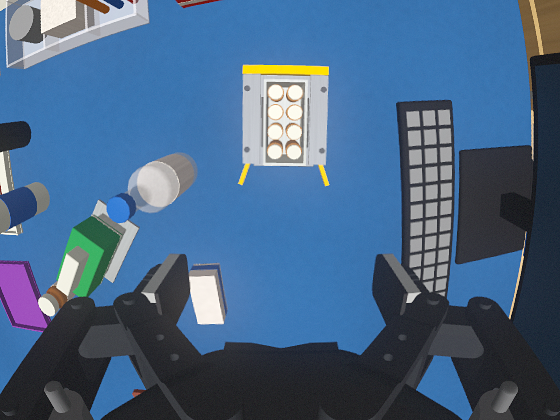

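View pics/w14c.png

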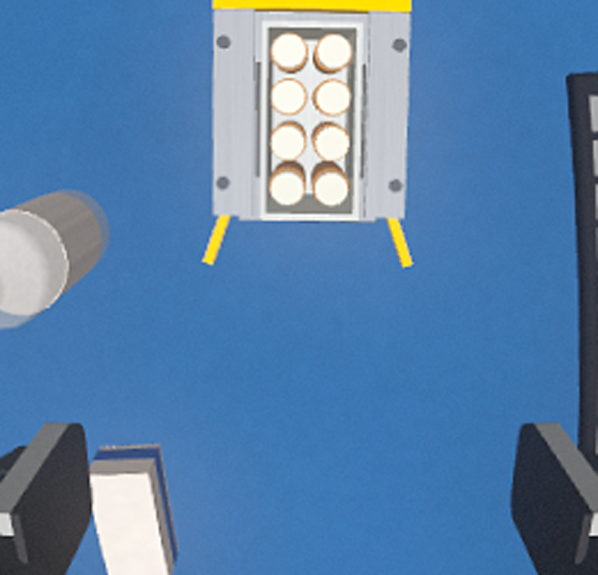

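```bash
python3 -m crank '[[[0,0,0],[0,8,0],-1],[[0,0,0],[0,24,0],-1],[[0,0,0],[0,46,0],-1],[[0,0,0],[0,70,0],-1],[[0,0,0],[0,94,0],-1],[[0,0,0],[0,118,0],-1],[[0,0,0],[0,140,0],-1],[[0,0,0],[0,156,0],-1],[[0,0,0],[0,166,0],-1],[[0,0,0],[0,170,0],-1],[[0,0,0],[0,170,0],-1],[[0,0,0],[0,170,0],-1]]'
python3 - <<'E'
from h import *
import pickle
s=manip.observe();print(s["eef_pos"]);c=snap('wrist','pics/w15.png');pickle.dump((s,c),open("w15.pkl","wb"))
p=cv2.imread("pics/w15.png")[0:200,190:370];cv2.imwrite("pics/w15c.png",cv2.resize(p,None,fx=3,fy=3,interpolation=2))
E
```

```text
time: 28.07
eef_pos: [560.1, -299.2, 154.7]
ee_rot: [-89.9, -0.0, -97.3]
wrist_force: [-0.2, -0.5, -0.2]
finger_gap: 85.2
[ 560.07527612 -299.20322658  154.72580323]
```

View pics/w15c.png

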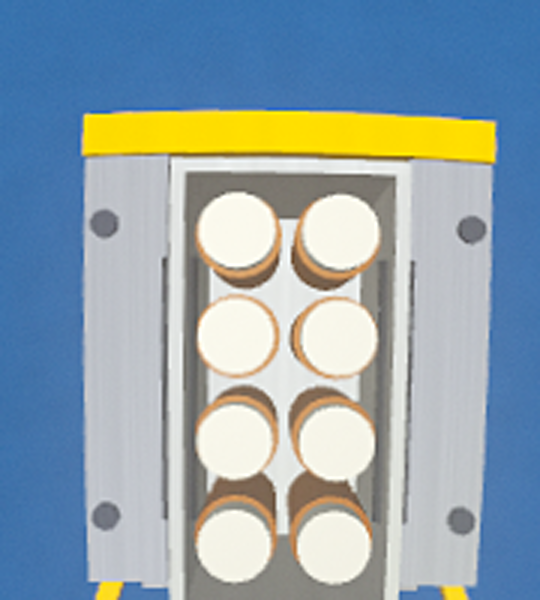

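```bash
python3 - <<'E'
from h import *
import pickle
s,c=pickle.load(open("w15.pkl","rb"));h=cv2.cvtColor(c["pixels"],cv2.COLOR_RGB2HSV).astype(int)
a=np.radians(-8);B=np.array([[np.cos(a),np.sin(a)],[-np.sin(a),np.cos(a)]])
def b(uv,z): return ((wplane(s,c,uv,z)[:,:2]-[616.5,-310.5])@B.T).round(1)
for u in (228,240,280,310,335):
    y=np.flatnonzero((h[:120,u,0]>20)&(h[:120,u,0]<35)&(h[:120,u,1]>150)); 
    print(u,"yellow rows",y.min(),y.max(),"outer z22",b([[u,y.min()-.5]],22),"inner z22",b([[u,y.max()+.5]],22), c["pixels"][y.max()-1:y.max()+8,u].tolist() if u in(280,310) else "")
for r in (150,160): print(r,c["pixels"][r,235:270:2].sum(-1))
col=c["pixels"][180:235,280].sum(-1); print(col)
p=cv2.imread("pics/w15.png")[30:260,190:370];cv2.imwrite("pics/w15d.png",cv2.resize(p,None,fx=2.6,fy=2.6,interpolation=2))
E
```

```text
228 yellow rows 38 50 outer z22 [[79.7 48.8]] inner z22 [[68.  48.5]] 
240 yellow rows 38 50 outer z22 [[79.3 38.5]] inner z22 [[67.7 38.3]] 
280 yellow rows 37 51 outer z22 [[79.9  4.9]] inner z22 [[66.6  4.8]] [[213, 179, 27], [127, 97, 32], [174, 166, 153], [233, 237, 238], [229, 232, 231], [230, 233, 231], [226, 229, 227], [159, 158, 152], [117, 113, 104]]
310 yellow rows 38 52 outer z22 [[ 79.7 -20.2]] inner z22 [[ 66.4 -20.3]] [[206, 172, 18], [124, 94, 29], [212, 212, 204], [230, 234, 234], [227, 230, 229], [228, 231, 229], [235, 238, 237], [112, 107, 99], [120, 117, 108]]
335 yellow rows 39 52 outer z22 [[ 80.  -41.4]] inner z22 [[ 67.5 -41.5]] 
150 [593 597 593 595 566 412 676 672 474 331 402 740 726 727 728 727 727 727]
160 [598 595 598 598 559 368 677 675 450 336 317 369 640 564 302 310 370 340]
[524 571 566 523 518 470 412 393 402 398 404 404 402 398 399 400 406 401
 402 398 400 388 450 642 681 681 676 601 360 375 386 375 371 375 372 372
 375 374 366 373 364 374 370 372 365 366 368 367 365 368 364 367 363 360
 357]
```

View pics/w15d.png

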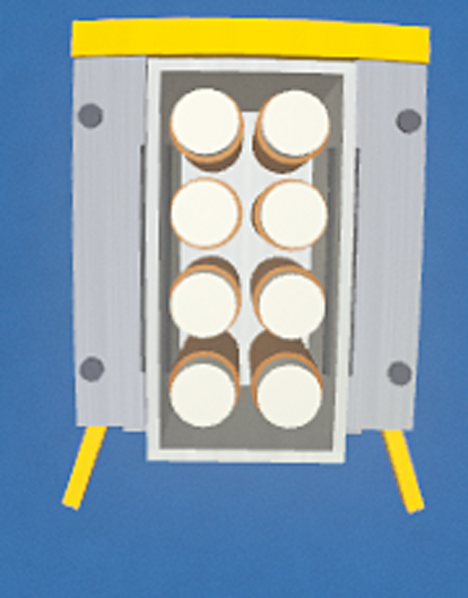

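```bash
python3 - <<'E'
from h import *
import pickle
s,c=pickle.load(open("w15.pkl","rb"));I=c["pixels"]
a=np.radians(-8);B=np.array([[np.cos(a),np.sin(a)],[-np.sin(a),np.cos(a)]])
def b(uv,z): return ((wplane(s,c,uv,z)[:,:2]-[616.5,-310.5])@B.T).round(1)
f=b([[280,52.5]],92);r=b([[280,207.5]],92);print("rim",f,r,"mid",(f+r)/2)
for u in(224,228,236,238,240,242,244,328,332,336,340,344):
    h=cv2.cvtColor(I[180:215,u:u+1],cv2.COLOR_RGB2HSV)[:,0].astype(int); g=np.flatnonzero((h[:,1]<90)); e=g.max()+180.5
    print(u,e,"z18",b([[u,e]],18),"z6",b([[u,e]],6))
E
```

```text
rim [[52.5  4.5]] [[-47.9   3.2]] mid [[2.3  3.85]]
224 214.5 z18 [[-77.4  54.2]] z6 [[-81.3  56.3]]
228 203.5 z18 [[-66.9  50.1]] z6 [[-70.4  52.1]]
236 193.5 z18 [[-57.5  42.5]] z6 [[-60.6  44.2]]
238 195.5 z18 [[-59.4  40.8]] z6 [[-62.5  42.4]]
240 195.5 z18 [[-59.3  39. ]] z6 [[-62.5  40.5]]
242 195.5 z18 [[-59.3  37.1]] z6 [[-62.4  38.6]]
244 195.5 z18 [[-59.3  35.3]] z6 [[-62.4  36.7]]
328 196.5 z18 [[-59.2 -39.9]] z6 [[-62.3 -41.7]]
332 194.5 z18 [[-57.3 -43.4]] z6 [[-60.4 -45.4]]
336 197.5 z18 [[-60.  -47.2]] z6 [[-63.2 -49.4]]
340 210.5 z18 [[-72.2 -51.7]] z6 [[-75.9 -54.1]]
344 195.5 z18 [[-58.1 -54.5]] z6 [[-61.1 -57. ]]
```

Measured in one view, the tin's middle is at +2.3 mm and the stop implies an origin of about +1.8 mm, so it is home to within measuring error. I'll raise the arm clear and do a last check of everything else.

```bash
python3 -m crank '[[[0,0,0],[0,-8,0],-1],[[0,0,0],[0,-24,0],-1],[[0,0,0],[0,-46,0],-1],[[0,0,0],[0,-70,0],-1],[[0,0,0],[0,-94,0],-1],[[0,0,0],[0,-118,0],-1],[[0,0,0],[0,-140,0],-1],[[0,0,0],[0,-156,0],-1],[[0,0,0],[0,-166,0],-1],[[0,0,0],[0,-170,0],-1],[[0,0,0],[0,-170,0],-1]]'
python3 - <<'E'
from h import *
import pickle
c0=pickle.load(open("scene0.pkl","rb"));c=snap("scene","pics/s16.png")
d=cv2.absdiff(c0["pixels"],c["pixels"]).max(-1);k,l,st,ct=cv2.connectedComponentsWithStats(cv2.morphologyEx((d>40).astype(np.uint8),2,np.ones((3,3))))
for i in range(1,k):
    if st[i,4]>15: print(st[i])
E
```

```text
time: 29.03
eef_pos: [560.0, -299.3, 325.6]
ee_rot: [-89.9, -0.1, -97.3]
wrist_force: [-0.2, -0.1, -0.3]
finger_gap: 85.3
[    0     0   140   149 11005]
[ 163    0   76   63 3781]
[338   0  47  38 972]
[148  24  20  18 238]
[123  33   7   6  28]
[148  50   6   6  18]
[131  69  15   9 108]
[ 46 144   8   8  49]
[ 367  160   58   56 1980]
[ 290  215   76   81 4852]
[ 123  284   69  103 4148]
```

View pics/s16.png

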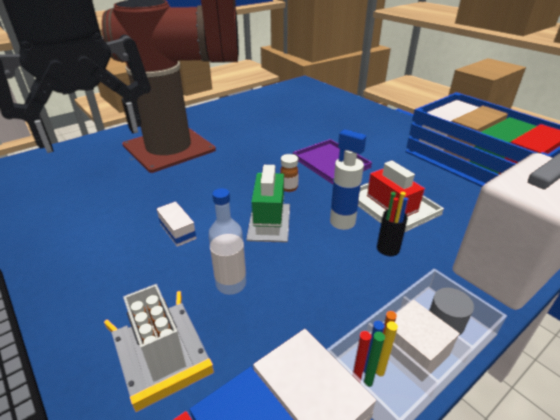

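The image differences are only where the arm moved, at the red tin's old and new places, and at the lid in the tray (396,190). Nothing else on the desk has moved. Handing in.

```bash
python3 -c "
from rig import manip
print(manip.sign_off())"
```

```text
the job is handed in; nothing more can be done
None
```

The red-lidded tin now stands open and fully home in the yellow bracket, and its lid is right way up in the white tray. I handed the job in at about 29 s of the 72 s allowed.

**What I did:** I picked the closed tin up by its lid handle and carried it over the bottles. I slid it into the bracket until it met the stop, where the wrist read about 12 N. Then I drew the lid straight up, at about 15 N, and set it down in the tray.

**Last checks:**
- **Tin:** upright and within about 0.5 mm of the stop, seen from above with the wrist camera. That is as fine as the camera can tell.
- **Lid:** its top measured about 67 mm (68 mm expected), and it is centred in the tray to within about 2 mm.
- **Everything else:** comparing the scene before and after showed no change except the arm, the red tin and its lid. The gripper was open and clear of everything.

**What disagreed:**
- The scene and side cameras differ by about 4 mm in x. The wrist view put the bracket about 2 mm further in than my first estimate.
- While the tin was pressed against the stop, the gripper moved on about 3 mm. The lid seems to have slipped or tipped slightly in the pads, so I backed off before drawing it.
- A plane fitted to the lid's top showed 1.4° of tilt in one direction, and one to the tin's rim from the scene view showed 1.9°. The side camera put the rim's tilt at about 0.1°. I took both larger tilts to be edge-pixel noise, since the rim was half hidden in that view and the lid's height fits it standing flat.

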